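# Load the vial carrier into the third lane of the sampler tray

## Robot

A 7-joint arm with a two-finger parallel gripper is mounted at the origin on a cart in front of the work surface, level with it; the furniture and walls round the work are solid. World frame = base frame: x ahead of the robot, y to its left, z up, the work surface at z = 0. Lengths are in m, angles in rad, forces in N, time in s.
With the tool pointing down it reaches from about 0.425 to 0.875 m from the base axis. Payload 4.7 kg.
Tool frame: the origin (TCP) lies on the centre line of the jaws, within the pads' length; the fingertips stand 8 mm ahead of it and the grasp point (between the pads) lies 11 mm behind it; z points along the fingers, y is the direction in which the jaws open and shut (so a half turn about z gives the same grasp; the last joint's range is limited). The gripper opens to 87 mm and grips with 3 to 60 N. Pads are 19 mm wide; open, the fingers measure 117 mm over their backs; the gripper's body (75 mm by 190 mm) begins 51 mm behind the grasp point.
Start: joints at [1.265, 0.321, -0.07, 1.45, 0.023, 1.371, -0.057], TCP at [0.204, -0.617, 0.231] pointing down, gripper open.
Joint ranges: [-2.86, 2.86], [-0.3, 2.09], [-1.38, 1.24], [0.06, 2.45], [-1.56, 4.7], [0.09, 2.05], [-2.69, 2.69]. Speed limits (rad/s): [2.57, 2.57, 3.14, 3.14, 3.14, 3.14, 3.14].

## Interface

Orientations are given as a rotation vector (axis times angle).
In Python, from bench import status, optics, order gives the robot as it stands.
- The arm moves only by the tool step_arm, never from a script. Its argument "rows" is a list of rows, each a list of 3 entries, a list of its own where there are three numbers: the turn, a rotation vector about the tool's x, y, z in degrees, then the shift along the tool's x, y, z in mm, then the finger opening in mm, from 0 to 87. A call has 1 to 12 rows; each row shifts and turns the pose as measured when the row begins, along the tool's axes as they then stand; what a row does not reach is not made up. A row lasts 1/12 s, in which the tool goes at most 41.7 mm and 7.16 degrees, less where a joint would pass 70% of its speed; a pose out of reach is approached as far as the arm can. A call is refused whole if a number of a shift passes 41.7 or a number of a turn 7.16, either way. A call with a gripper value outside its range is refused whole. The fingers move at their own pace and stop on an object; "grip_force" is the grip in N (left out, the last holds). Time passes only in rows, so rows that do not move let the fingers close. It gives the time, the measured TCP pose, the force and the opening at its end, in the units of the state.
- status.get_state(): the state, without advancing time (a new reading comes with each control period).
- optics.get_image(name): name is "scene" or "top" or "wrist"; returns a dict with "frame" (384x512x3 uint8, red, green, blue), "range_z" (384x512 float32, m along the optical axis (not along the pixel's ray), 0 where there is no reading), "K" (3x3 intrinsics, pixels), "R" (3x3) and "t" (3): a world point X has camera coordinates R X + t. Camera axes: x right, y down, z forward; pixel columns grow to the right and rows downward; lengths in m; the calibration is good to about 2 mm. A picture is of the moment at which its call begins.
- order.close_job(): hands the job in, once; it reports no verdict.
The state is a dict: "time": time; "joint_positions": joint angles; "qd": joint speeds; "joint_torque": joint torques, N m; "position": TCP position; "tool_rot": TCP orientation; "ft_force": force on the tool from outside, world axes, zero at the start; "torque": the same for the moment, N m; "grip_width": opening from 0.0 (shut) to 1.0 (fully open).
Only numpy, scipy, OpenCV 4.12 (cv2) and the standard library are available. Lean on these libraries where they do the work, as an engineer would, in place of code of your own. Each camera call takes 0.05 s, during which the arm holds its last target.

## Task

Push the orange knob with a fingertip so that the black shuttle runs along its rail past the first two gaps of the loading tray and stands in line with the third, counting every gap from the left as the robot sees it, full or empty. Push the blue vial carrier from behind, off the shuttle and fully home in that third gap, then push the empty shuttle back to its parking place at the left end. Only push: do not grip, straddle with the fingers or lift the carrier or the knob, and leave the grey carriers and the other things on the bench alone.

Things in the scene. Friction and masses are not known exactly. Their poses are not given: they have to be found in the camera images.
- tray: White and grey five-lane loading tray, 188 mm deep, 310 mm wide, fixed to the bench. Origin on its underside on the third lane's middle line; +x away from the robot along the lanes, +y left across them, z up. 'Tray x, y, z' below are in this frame. Lanes (gaps) one to five, from the left: middle lines at tray y = +76, +38, 0, -38, -76 mm; one and five hold grey carriers.
- gap_1 (a point): Middle of the mouth of the first gap, on its floor (tray x = 8, y = 76, z = 17.5 mm). Each lane is 34 mm wide and runs from its mouth back to an upright stop at tray x = 85 mm; aluminium dividers with round noses up to z = 32 mm, back stop up to z = 43 mm.
- gap_3 (a point): Middle of the mouth of the third gap, on its floor (tray x = 8, y = 0, z = 17.5 mm); the blue carrier goes in here, along +x of the tray.
- rail_mid (a point): Point on top of the shuttle's rail, two steel rods along tray y (at tray x = -60 and -16 mm, tops at z = 13.5 mm), in front of the third gap (tray x = -38, y = 0). End blocks 17 mm tall at tray y = -105 and +189 mm.
- shuttle (a joint): Black shuttle on the rail, m: 0 = parked at its left stop (its start), growing to the right. Its middle line is at tray y = 126 mm minus this value: gaps one to five at 0.050, 0.088, 0.126, 0.164, 0.202. Deck at tray x = -77 to 4 mm, z = 18 mm; side guides up to z = 29 mm, 33 mm apart; low lip at the robot's end, open to the lanes. Drags with 1.2 N, stays where left, carries the carrier along.
- shuttle_knob (a point): On the axis of the shuttle's upright orange knob, 2 mm under its top (z = 60 mm). Round, 16 mm across from z = 35 to 53 mm, on a 9 mm steel stem down to z = 18 mm; 40 mm left of the shuttle's middle line, at tray x = -34 mm. Push its left side to send the shuttle right; its right side (free above the deck once the carrier is off) to send it back.
- carrier: Blue vial carrier, loose, about 0.14 kg: block 74 long, 30 wide, 39 mm tall with three fixed vials up to 67 mm. Origin at the centre of its underside, +x toward its half-round nose. Starts on the shuttle, nose to the lanes, origin at tray x = -34 mm; fully home against the back stop: tray x = 48 mm, its rear then 3 mm inside the lane mouth. Until it is off the deck the shuttle cannot leave.
- carrier_rear (a point): Middle of the carrier's flat upright rear face (37 mm behind its origin), 26 mm above its underside, where it is pushed; the face is 30 mm wide, free above the guides and dividers from 33 to 56 mm above the bench. The vials stand 8 mm in from it.
- grey_carrier_a: Grey carrier in the first or the fifth lane, same shape, with red-capped vials; leave alone. Origin at the centre of its underside.
- grey_carrier_b: Grey carrier in the other of these two lanes, same shape, with two blue-capped vials; leave alone. Origin at the centre of its underside.
- beaker: Small clear beaker, 46 mm across, 57 mm tall, right of the tray; leave alone. Origin under its centre.
- dropper_bottle: Amber dropper bottle with a green cap, 28 mm across, 69 mm tall, right of the tray; leave alone. Origin under its centre.
- tape_roll: Roll of masking tape lying flat, 96 mm across, 25 mm tall, right of the tray; leave alone. Origin under its centre.
- timer: White bench timer, 62 x 66 x 20 mm, left of the tray; leave alone. Origin under its centre.

How it is judged:
By the outcome, as a careful person would: the job done as asked, in the order asked, and still so for the second after the job is handed in, with the robot touching nothing.
It also fails if it takes over 54 s, if anything falls off the work surface, if the arm or the gripper's body presses on something with over 40 N, if the wrist force passes 120 N, or if a joint passes its speed limit or range.

## Working session

There is one attempt and no reset: what is moved stays moved. The work goes in short steps, Python scripts to look and compute and a tool call to move; the robot and the scene stay as the last step left them, time stands still between calls to the robot, and variables do not carry over. Pictures are saved under pics/ and viewed, and the job is handed in when it is done.

Besides the shell and the picture viewer there is one more tool, called after ">>>" by a JSON object that holds its "fn" and its "kwargs", one argument or row to a line. step_arm: Moves the arm, as the interface text tells. Its arguments: {"type":"object","properties":{"rows":{"type":"array"},"grip_force":{"type":"number"}},"required":["rows"]}

```bash
mkdir -p pics; ls; python3 - <<'E'
from bench import status, optics
import cv2,numpy as np
s=status.get_state();print(s)
for n in ["scene","top"]:
    d=optics.get_image(n);cv2.imwrite(f"pics/{n}0.png",d["frame"][:,:,::-1]);np.savez(f"{n}0.npz",**d)
    print(n,d["K"],d["R"],d["t"])
E
```

```text
pics
{'time': 0.0, 'joint_positions': array([ 1.26511767,  0.32182026, -0.07009532,  1.45167752,  0.02263796,
        1.37078724, -0.0568571 ]), 'qd': array([ 0.00020915,  0.00125209,  0.00071429, -0.00024965, -0.0001438 ,
       -0.00051856,  0.00044712]), 'joint_torque': array([ 4.72450229e-04, -4.91272223e+01, -4.03216789e-01, -3.12531924e+01,
       -6.39332389e-02,  4.34238883e-02,  1.49043758e-04]), 'position': array([ 0.20410986, -0.61655652,  0.2294621 ]), 'tool_rot': array([-3.09966673e+00, -5.00015512e-01,  6.79486840e-04]), 'ft_force': array([ 0.26564019,  0.33527628, -0.63542809]), 'torque': array([0.04463084, 0.07828667, 0.01736505]), 'grip_width': 1.0008032828125946}
scene [[353.3719788    0.         253.69475318]
 [  0.         353.3719788  195.93823047]
 [  0.           0.           1.        ]] [[ 0.65626917 -0.7543331  -0.01709823]
 [-0.39475076 -0.32394434 -0.85978596]
 [ 0.64302614  0.57100056 -0.51036824]] [-0.36894989  0.28828735  0.69803948]
top [[349.38685082   0.         250.5571649 ]
 [  0.         349.38685082 187.86956753]
 [  0.           0.           1.        ]] [[-0.06416261 -0.99793165  0.00394784]
 [-0.97769913  0.06206806 -0.20062894]
 [ 0.19996893 -0.01673268 -0.97965935]] [0.01324555 0.52820036 1.10793981]
```

View pics/scene0.png

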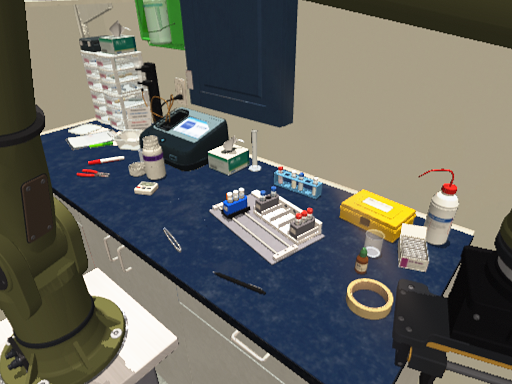

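View pics/top0.png

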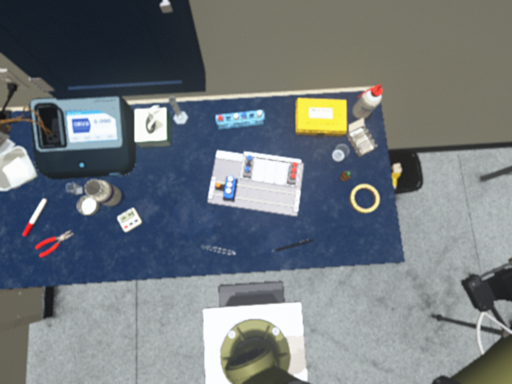

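```bash
cat > h.py <<'E'
import cv2,numpy as np
from bench import status, optics
from scipy.spatial.transform import Rotation as Rn
def load(f): d=np.load(f); return {k:d[k] for k in d}
def world(d,u,v,z=None):
    K,R,t=d["K"],d["R"],d["t"]
    ray=R.T@np.linalg.inv(K)@np.array([u,v,1.]); c=-R.T@t
    if z is None: s=d["range_z"][int(round(v)),int(round(u))]
    else: s=(z-c[2])/ray[2]
    return c+s*ray
def proj(d,X):
    p=np.atleast_2d(X)@d["R"].T+d["t"]; q=p@d["K"].T; return q[:,:2]/q[:,2:]
def cloud(d):
    h,w=d["range_z"].shape;u,v=np.meshgrid(np.arange(w),np.arange(h))
    r=np.stack([u,v,np.ones_like(u)],-1)@np.linalg.inv(d["K"]).T*d["range_z"][...,None]
    return (r-d["t"])@d["R"]
def crop(d,u0,u1,v0,v1,k,name):
    im=d["frame"][v0:v1,u0:u1,::-1];cv2.imwrite(name,cv2.resize(im,None,fx=k,fy=k,interpolation=cv2.INTER_CUBIC))
E
python3 - <<'E'
from h import *
d=load("top0.npz");crop(d,195,315,135,225,6,"pics/topc.png")
s=load("scene0.npz");crop(s,200,335,170,265,5,"pics/scenec.png")
for p in [(216,151),(302,159),(299,215),(208,203)]: print(p,world(d,*p,z=0.01))
E
```

```text
(216, 151) [0.67700231 0.09189007 0.01      ]
(302, 159) [ 0.62870732 -0.20819683  0.01      ]
(299, 215) [ 0.43247619 -0.17950092  0.01      ]
(208, 203) [0.49336873 0.12740982 0.01      ]
```

View pics/topc.png

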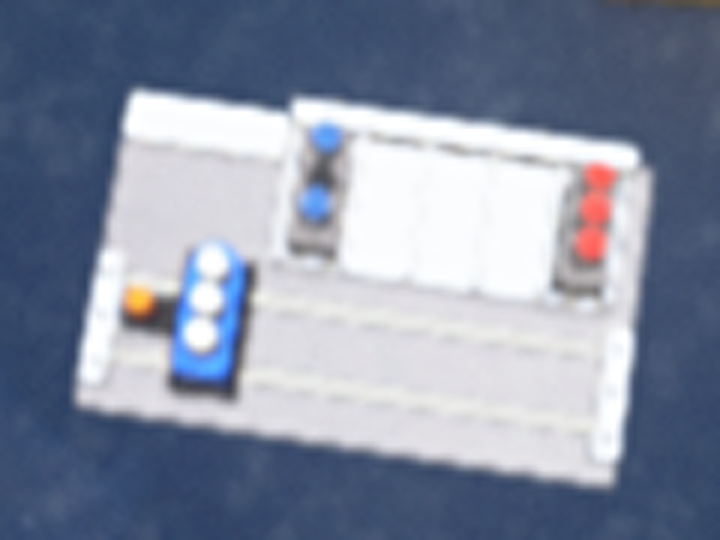

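View pics/scenec.png

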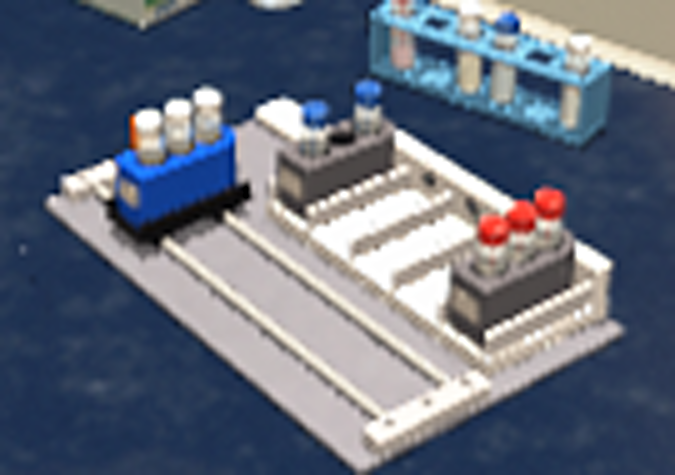

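Both views show the tray (top image, px 208–302 × 151–215). It is yawed about −11° in the world. The blue carrier is on the parked shuttle, with the knob to its left at about (218,185). I'll turn the tool to match the tray, close the fingers and approach for a closer look.

>>> {"fn": "step_arm", "kwargs": {
  "rows": [
    [[0,0,5.9],[0,0,-10],0],
    [[0,0,5.9],[0,0,-10],0],
    [[0,0,5.9],[0,0,-10],0],
    [[0,0,5.9],[0,0,-10],0],
    [[0,0,5.9],[0,0,-10],0]
  ],
  "grip_force": 20
}}

```text
time: 0.52
position: [0.203, -0.6137, 0.2743]
tool_rot: [-3.11, 0.338, 0.01]
ft_force: [-0.5, -0.3, -0.5]
grip_width: 0.709
```

```bash
cat >> h.py <<'E'
def tgt(x,y,z,yaw=None):
    s=status.get_state();R=Rn.from_rotvec(s["tool_rot"])
    d=R.inv().apply(np.array([x,y,z])-s["position"])*1000
    m=R.as_matrix();print("t",s["time"],"pos",s["position"].round(4),"yaw",np.degrees(np.arctan2(m[1,0],m[0,0])).round(2),"tilt",m[2].round(3),"F",s["ft_force"].round(1),"shift mm",d.round(1))
    if yaw is not None: 
        Rt=Rn.from_euler('z',yaw,degrees=True)*Rn.from_euler('x',180,degrees=True)
        print("turn deg",np.degrees((R.inv()*Rt).as_rotvec()).round(2))
E
python3 - <<'E'
from h import *
tgt(0.5,0,0.3,-11)
E
```

```text
t 0.5167 pos [ 0.203  -0.6137  0.2743] yaw -12.4 tilt [-0.008 -0.012 -1.   ] F [-0.5 -0.3 -0.5] shift mm [ 158.2 -663.5  -18.6]
turn deg [-0.72  0.43 -1.4 ]
```

>>> {"fn": "step_arm", "kwargs": {
  "rows": [
    [[0,0,0],[9,-39,-1],0],
    [[0,0,0],[9,-39,-1],0],
    [[0,0,0],[9,-39,-1],0],
    [[0,0,0],[9,-39,-1],0],
    [[0,0,0],[9,-39,-1],0],
    [[0,0,0],[9,-39,-1],0],
    [[0,0,0],[9,-39,-1],0],
    [[0,0,0],[9,-39,-1],0],
    [[0,0,0],[9,-39,-1],0],
    [[0,0,0],[9,-39,-1],0],
    [[0,0,0],[9,-39,-1],0],
    [[0,0,0],[9,-39,-1],0]
  ]
}}

```text
time: 1.52
position: [0.412, -0.1733, 0.2842]
tool_rot: [-3.108, 0.379, 0.024]
ft_force: [-0.0, -0.5, 0.6]
grip_width: 0.005
```

```bash
python3 - <<'E'
from h import *
tgt(0.5,0,0.3,-11)
E
```

```text
t 1.5167 pos [ 0.412  -0.1733  0.2842] yaw -13.89 tilt [-0.017 -0.009 -1.   ] F [-0.  -0.5  0.6] shift mm [  43.5 -189.5  -14.9]
turn deg [-0.52  0.95 -2.9 ]
```

>>> {"fn": "step_arm", "kwargs": {
  "rows": [
    [[0,0.2,-0.6],[8,-40,-3],0],
    [[0,0.2,-0.6],[8,-40,-3],0],
    [[0,0.2,-0.6],[8,-40,-3],0],
    [[0,0.2,-0.6],[8,-40,-3],0],
    [[0,0.2,-0.6],[6,-20,-2],0],
    [[0,0,0],[0,0,0],0]
  ]
}}

```text
time: 2.02
position: [0.4895, 0.0091, 0.2989]
tool_rot: [-3.118, 0.272, -0.005]
ft_force: [-0.5, 0.2, 1.0]
grip_width: 0.004
```

```bash
python3 - <<'E'
from h import *
tgt(0.5,0,0.3,-11)
d=optics.get_image("wrist");np.savez("w1.npz",**d);cv2.imwrite("pics/w1.png",d["frame"][:,:,::-1])
d=optics.get_image("top");np.savez("t1.npz",**d);cv2.imwrite("pics/t1.png",d["frame"][:,:,::-1])
E
```

```text
t 2.0167 pos [0.4895 0.0091 0.2989] yaw -9.96 tilt [ 0.002 -0.012 -1.   ] F [-0.5  0.2  1. ] shift mm [11.9  7.1 -1.1]
turn deg [-0.69 -0.13  1.04]
```

View pics/w1.png

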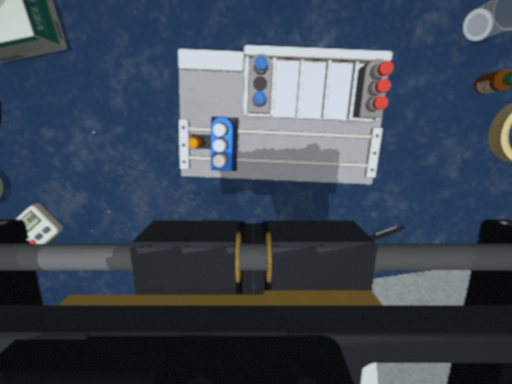

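```bash
python3 - <<'E'
from h import *
d=load("w1.npz");crop(d,172,402,35,195,3.4,"pics/w1c.png")
O=np.array([0.540,-0.085,0]);a=np.radians(-11)
def T(x,y,z): return O+np.array([np.cos(a)*x-np.sin(a)*y,np.sin(a)*x+np.cos(a)*y,z])/1.0
for n,p in dict(fl=(-.088,.197,.005),fr=(-.088,-.113,.005),knob=(-.034,.166,.062),rodL=(-.06,.181,.0135)).items(): print(n,proj(d,T(*p)).round(1))
for p in [(180,176),(371,184),(179,50),(391,52),(391,118)]: print(p,world(d,*p).round(4))
E
```

```text
fl [[184.9 179.4]]
fr [[375.7 183.4]]
knob [[195.4 149.3]]
rodL [[192.9 163.1]]
(180, 176) [ 0.4972  0.1336 -0.0011]
(371, 184) [ 4.309e-01 -1.736e-01 -2.000e-04]
(179, 50) [0.6771 0.0872 0.0143]
(391, 52) [ 0.6178 -0.1966  0.0412]
(391, 118) [ 0.5302 -0.2118 -0.0015]
```

View pics/w1c.png

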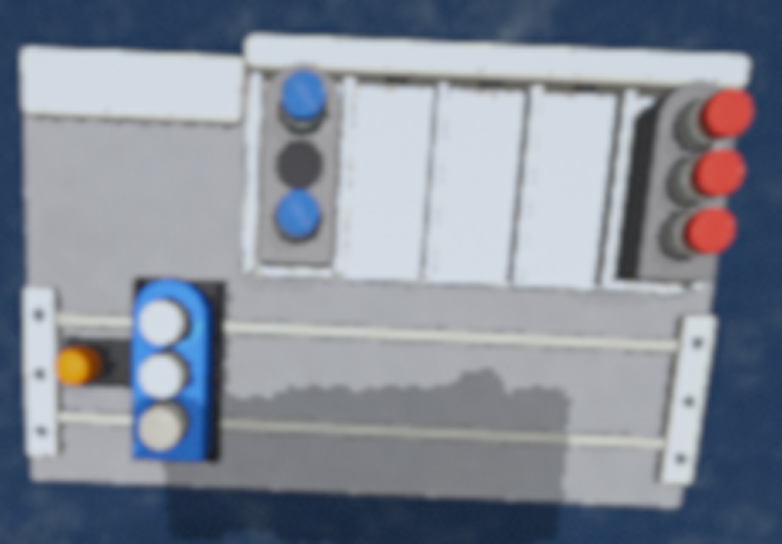

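```bash
cat > fit.py <<'E'
from h import *
from scipy.optimize import least_squares
def TW(p,X):
    X=np.atleast_2d(X);c,s=np.cos(p[2]),np.sin(p[2])
    return np.c_[p[0]+c*X[:,0]-s*X[:,1],p[1]+s*X[:,0]+c*X[:,1],X[:,2]]
def fit(d,pts,lines,p0=(.54,-.085,-.19)):
    def res(p):
        r=[]
        for X,uv in pts: r+=list((proj(d,TW(p,X))[0]-uv))
        for A,B,uvs in lines:
            a,b=proj(d,TW(p,[A,B]));n=np.array([-(b-a)[1],(b-a)[0]])/np.linalg.norm(b-a)
            r+=[n@(np.array(q)-a) for q in uvs]
        return np.array(r)
    s=least_squares(res,p0,loss="soft_l1",x_scale=[.01,.01,.01]);return s.x,res(s.x)
E
python3 - <<'E'
from fit import *
d=load("w1.npz")
f=lambda u,v:np.array([(u+.5)/3.4-.5+172,(v+.5)/3.4-.5+35])
m=lambda *a:np.array(a)/1000
pts=[(m(-38,189,17),f(39,374)),(m(-38,-105,17),f(689,401)),(m(-34,166,62),f(78,364))]
lines=[(m(-60,180,13.5),m(-60,-95,13.5),[f(60,418),f(664,442)]),(m(-16,180,13.5),m(-16,-95,13.5),[f(60,320),f(675,347)]),
(m(10,19,32),m(80,19,32),[f(442,88),f(428,278)]),(m(10,-19,32),m(80,-19,32),[f(533,90),f(514,285)])]
p,r=fit(d,pts,lines);print(p,np.degrees(p[2]),r.round(2))
np.save("tray.npy",p)
# check depth-based: knob & carrier
for n,q in dict(knob=(78,364),vial_mid=(161,374)).items(): 
    u,v=f(*q);print(n,world(d,u,v).round(4))
print("knob pred",TW(p,m(-34,166,62)), "vial mid pred",TW(p,m(-34,126,85)))
# draw overlay
def dr(im,d,X,c,k,o): 
    q=proj(d,TW(p,X))[0]; cv2.circle(im,tuple(int(x) for x in ((q-o+.5)*k-.5)),3,c,-1)
for nm,o,k in (("w1",(172,35),3.4),("top0",(195,135),6),("scene0",(200,170),5)):
    d=load(nm+".npz");o=np.array(o)
    w,h={"w1":(230,160),"top0":(120,90),"scene0":(135,95)}[nm]
    im=cv2.resize(np.ascontiguousarray(d["frame"][o[1]:o[1]+h,o[0]:o[0]+w,::-1]),None,fx=k,fy=k,interpolation=cv2.INTER_CUBIC)
    for X in [m(-38,189,17),m(-38,-105,17),m(-34,166,62),m(-60,180,13.5),m(-60,-95,13.5),m(-16,180,13.5),m(-16,-95,13.5),m(8,76,32+0),m(8,0,17.5),m(8,38,17.5),m(8,-38,17.5),m(85,0,17.5),m(-71,126,57),m(-34,126,85)]: dr(im,d,X,(0,255,0),k,o)
    cv2.imwrite(f"pics/ov_{nm}.png",im)
E
```

```text
[ 0.54527239 -0.0811439  -0.21354438] -12.235191485214818 [-0.19 -1.23  0.04 -1.11 -3.36  1.6  -0.16 -0.59 -0.15  0.19 -0.02  0.18
 -0.92 -0.78]
knob [0.5485 0.0838 0.0596]
vial_mid [0.5398 0.0479 0.0831]
knob pred [[0.54722423 0.08829101 0.062     ]] vial mid pred [[0.53874723 0.04919957 0.085     ]]
```

View pics/ov_w1.png

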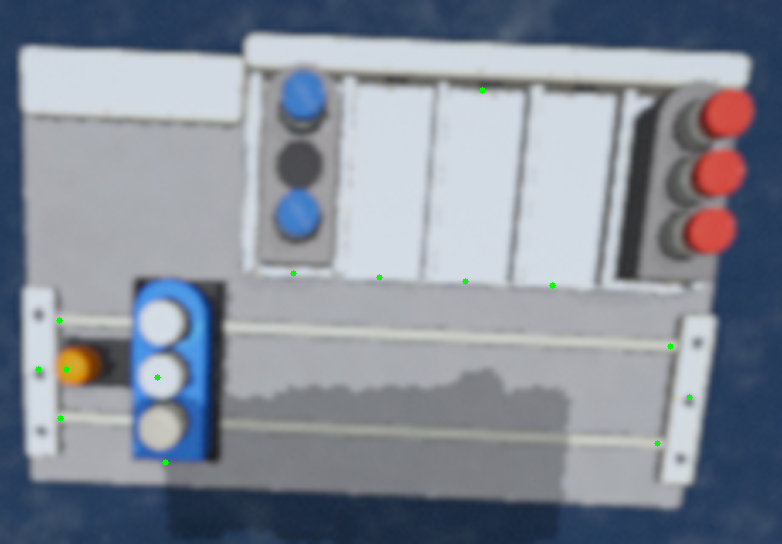

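View pics/ov_scene0.png

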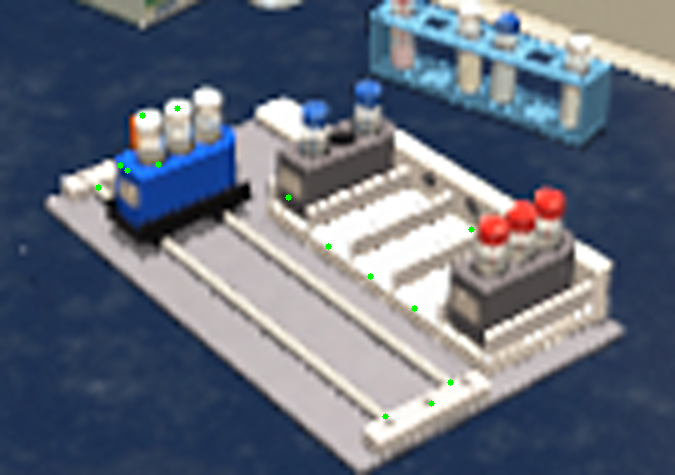

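```bash
cat >> fit.py <<'E'
p=np.load("tray.npy")
def go(x,y,z):
    """tray mm target; print shift"""
    s=status.get_state();m=TW(p,np.array([[x,y,z]])/1000)[0]
    d=s["position"]-np.array([p[0],p[1],0]);c,q=np.cos(p[2]),np.sin(p[2])
    print("tray now",np.round(1000*np.array([c*d[0]+q*d[1],-q*d[0]+c*d[1],d[2]]),1))
    tgt(*m,yaw=np.degrees(p[2]))
E
python3 -c "
from fit import *
go(-34,206,130)"
```

```text
tray now [-73.9  71.7 298.3]
t 2.1167 pos [0.4883 0.0046 0.2983] yaw -10.29 tilt [ 0.001 -0.01  -1.   ] F [-0.2  0.4 -0.2] shift mm [  44.3 -131.2  169.6]
turn deg [-0.55 -0.03  1.95]
```

>>> {"fn": "step_arm", "kwargs": {
  "rows": [
    [[-0.1,0,0.4],[9,-27,30],0],
    [[-0.1,0,0.4],[9,-27,30],0],
    [[-0.1,0,0.4],[9,-27,30],0],
    [[-0.1,0,0.4],[9,-27,30],0],
    [[-0.1,0,0.4],[9,-27,30],0],
    [[0,0,0],[0,0,10],0],
    [[0,0,0],[0,0,0],0]
  ]
}}

```text
time: 2.7
position: [0.5637, 0.1085, 0.1302]
tool_rot: [3.103, -0.386, 0.002]
ft_force: [0.2, -0.7, -0.1]
grip_width: 0.004
```

```bash
python3 -c "
from fit import *
go(-34,206,46)"
```

```text
tray now [-22.2 189.2 130.2]
t 2.7 pos [0.5637 0.1085 0.1302] yaw -14.2 tilt [ 0.003  0.014 -1.   ] F [ 0.2 -0.7 -0.1] shift mm [-12.7 -17.6  83.9]
turn deg [ 0.82 -0.16 -1.96]
```

>>> {"fn": "step_arm", "kwargs": {
  "rows": [
    [[0.3,0,-0.7],[-6,-9,10],0],
    [[0.3,0,-0.7],[-6,-9,10],0],
    [[0,0,0],[0,0,0],0],
    [[0,0,0],[0,0,0],0]
  ]
}}

```text
time: 3.03
position: [0.5556, 0.1226, 0.1089]
tool_rot: [3.113, -0.36, 0.004]
ft_force: [0.3, 0.1, 0.0]
grip_width: 0.009
```

```bash
python3 -c "
from fit import *
go(-34,206,46)"
```

```text
tray now [-33.1 201.4 108.9]
t 3.0333 pos [0.5556 0.1226 0.1089] yaw -13.18 tilt [ 0.003  0.008 -1.   ] F [0.3 0.1 0. ] shift mm [-1.2 -5.1 62.9]
turn deg [ 0.44 -0.2  -0.94]
```

>>> {"fn": "step_arm", "kwargs": {
  "rows": [
    [[0.2,0,-0.5],[0,-3,20],0],
    [[0.2,0,-0.5],[0,-3,20],0],
    [[0,0,0],[0,0,20],0],
    [[0,0,0],[0,0,0],0]
  ]
}}

```text
time: 3.37
position: [0.5618, 0.125, 0.0539]
tool_rot: [3.12, -0.339, 0.027]
ft_force: [-0.4, -0.4, -0.2]
grip_width: 0.003
```

```bash
python3 -c "
from fit import *
go(-34,206,46)
d=optics.get_image('wrist');np.savez('w2.npz',**d);cv2.imwrite('pics/w2.png',d['frame'][:,:,::-1])"
```

```text
tray now [-27.5 204.9  53.9]
t 3.3667 pos [0.5618 0.125  0.0539] yaw -12.39 tilt [ 0.017  0.001 -1.   ] F [-0.4 -0.4 -0.2] shift mm [-6.6 -1.1  7.7]
turn deg [ 0.07 -0.99 -0.15]
```

View pics/w2.png

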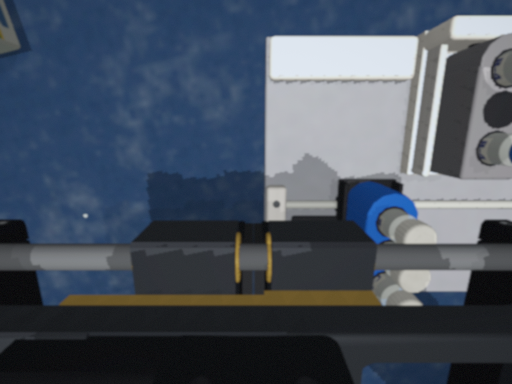

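>>> {"fn": "step_arm", "kwargs": {
  "rows": [
    [[0,-0.5,0],[-6,0,8],0],
    [[0,-0.4,0],[-1,0,0],0],
    [[0,0,0],[0,0,0],0]
  ]
}}

```text
time: 3.67
position: [0.5587, 0.1266, 0.0519]
tool_rot: [-3.123, 0.341, -0.015]
ft_force: [0.1, 0.3, 0.1]
grip_width: 0.003
```

```bash
python3 -c "
from fit import *
go(-34,190,46)
d=optics.get_image('scene');np.savez('s2.npz',**d);crop(d,190,340,120,240,5,'pics/s2.png')"
```

```text
tray now [-30.9 205.9  51.9]
t 3.6667 pos [0.5587 0.1266 0.0519] yaw -12.47 tilt [ 0.01  -0.001 -1.   ] F [0.1 0.3 0.1] shift mm [-3.1 15.9  5.8]
turn deg [-0.06 -0.55 -0.24]
```

View pics/s2.png

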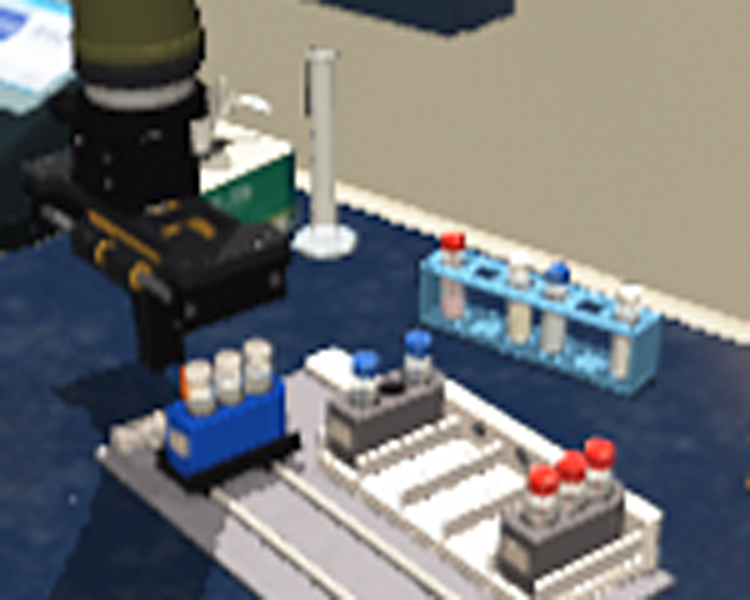

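>>> {"fn": "step_arm", "kwargs": {
  "rows": [
    [[0,-0.3,0],[-2,5,4],0],
    [[0,-0.3,0],[-2,5,3],0],
    [[0,0,0],[0,3,1],0],
    [[0,0,0],[0,0,0],0]
  ]
}}

```text
time: 4.05
position: [0.5525, 0.1136, 0.045]
tool_rot: [-3.122, 0.341, -0.002]
ft_force: [-0.5, -0.7, 0.6]
grip_width: 0.004
```

```bash
python3 -c "
from fit import *
go(-34,63,46)"
```

```text
tray now [-34.2 191.9  45. ]
t 4.05 pos [0.5525 0.1136 0.045 ] yaw -12.47 tilt [ 0.001 -0.001 -1.   ] F [-0.5 -0.7  0.6] shift mm [  0.7 128.9  -1.2]
turn deg [-0.08 -0.07 -0.24]
```

>>> {"fn": "step_arm", "kwargs": {
  "rows": [
    [[0,0,0],[0,4,0],0],
    [[0,0,0],[0,6,0],0],
    [[0,0,0],[0,8,0],0],
    [[0,0,0],[0,10,0],0],
    [[0,0,0],[0,10,0],0],
    [[0,0,0],[0,10,0],0],
    [[0,0,0],[0,10,0],0],
    [[0,0,0],[0,10,0],0],
    [[0,0,0],[0,8,0],0],
    [[0,0,0],[0,6,0],0],
    [[0,0,0],[0,4,0],0],
    [[0,0,0],[0,2,0],0]
  ]
}}

```text
time: 5.05
position: [0.5315, 0.0189, 0.045]
tool_rot: [-3.119, 0.344, -0.004]
ft_force: [0.1, 0.2, -0.7]
grip_width: 0.005
```

```bash
python3 -c "
from fit import *
go(-34,63,46)
d=optics.get_image('scene');np.savez('s3.npz',**d);crop(d,190,340,140,260,5,'pics/s3.png')"
```

```text
tray now [-34.6  94.9  45. ]
t 5.05 pos [0.5315 0.0189 0.045 ] yaw -12.58 tilt [ 0.002 -0.004 -1.   ] F [ 0.1  0.2 -0.7] shift mm [ 0.8 31.8 -1.1]
turn deg [-0.23 -0.11 -0.35]
```

View pics/s3.png

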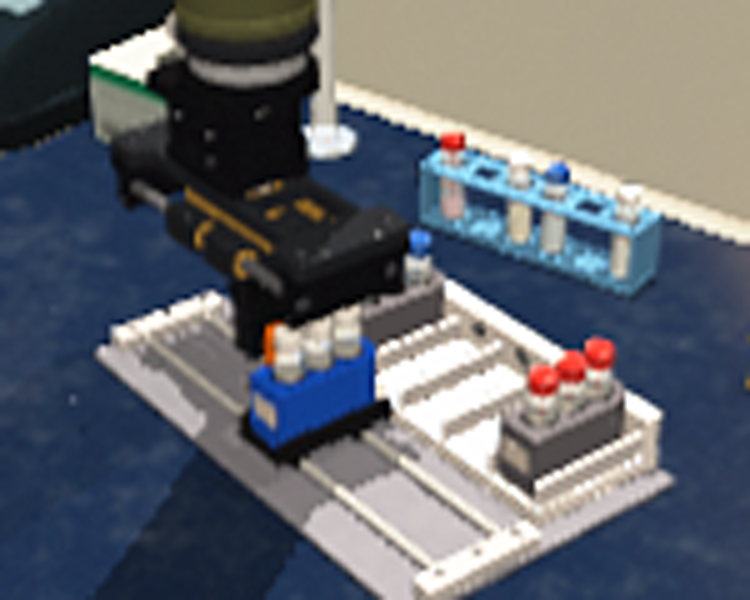

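>>> {"fn": "step_arm", "kwargs": {
  "rows": [
    [[0,0,0],[0,4,0],0],
    [[0,0,0],[0,5,0],0],
    [[0,0,0],[0,5,0],0],
    [[0,0,0],[0,4,0],0],
    [[0,0,0],[0,4,0],0],
    [[0,0,0],[0,2,0],0],
    [[0,0,0],[0,1,0],0],
    [[0,0,0],[0,0,0],0]
  ]
}}

```text
time: 5.77
position: [0.5259, -0.0068, 0.045]
tool_rot: [-3.119, 0.34, -0.004]
ft_force: [0.6, 1.3, 0.4]
grip_width: 0.01
```

```bash
python3 -c "
from fit import *
go(-34,63,46)
m=lambda *a:np.array(a)/1000
for n in ('scene','top'):
    d=optics.get_image(n);np.savez(n+'4.npz',**d)
    o,w,h,k=((215,165),125,95,6) if n=='scene' else ((195,135),120,90,6)
    im=cv2.resize(np.ascontiguousarray(d['frame'][o[1]:o[1]+h,o[0]:o[0]+w,::-1]),None,fx=k,fy=k,interpolation=cv2.INTER_CUBIC)
    cv2.imwrite(f'pics/{n}4.png',im)
"
```

```text
tray now [-34.7  68.6  45. ]
t 5.7667 pos [ 0.5259 -0.0068  0.045 ] yaw -12.46 tilt [ 0.002 -0.005 -1.   ] F [0.6 1.3 0.4] shift mm [ 0.7  5.5 -1. ]
turn deg [-0.27 -0.12 -0.22]
```

View pics/scene4.png

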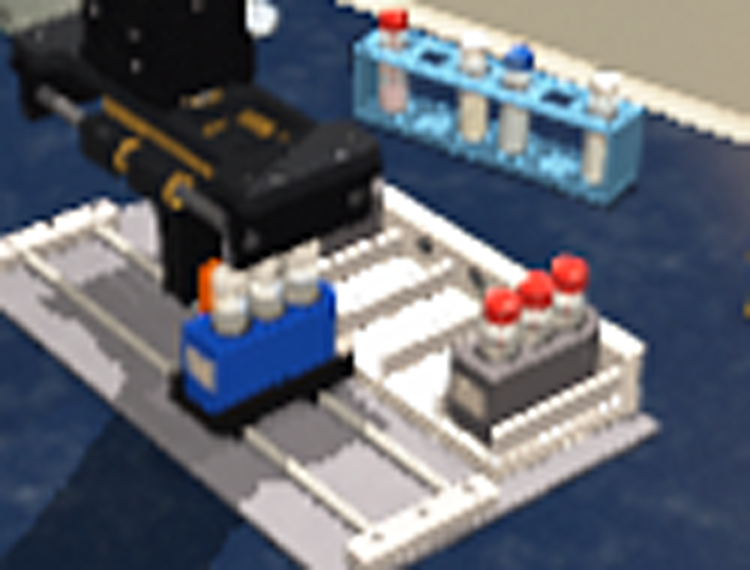

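View pics/top4.png

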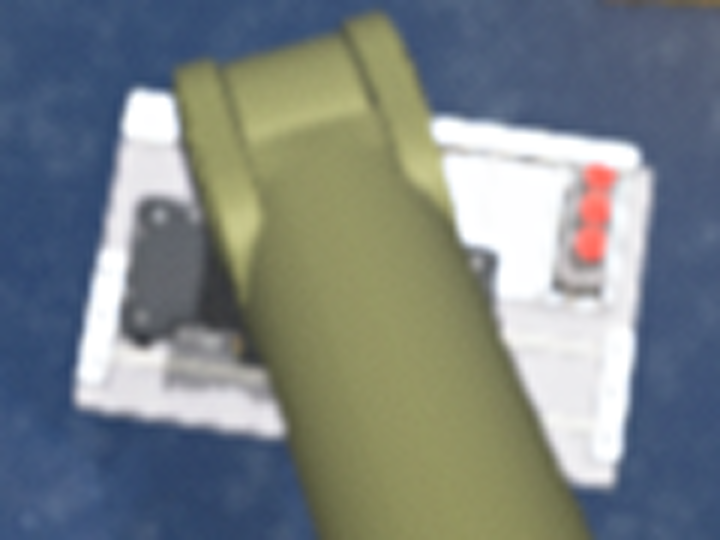

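```bash
cat > meas.py <<'E'
from fit import *
def blue(d):
    h=cv2.cvtColor(d["frame"],cv2.COLOR_RGB2HSV);m=cv2.inRange(h,(105,190,60),(125,255,255))
    n,l,s,c=cv2.connectedComponentsWithStats(m);g=[i for i in range(1,n) if s[i,4]>150]
    P=cloud(d);b=None
    for i in g:
        q=P[l==i].mean(0);dd=q-np.array([p[0],p[1],0]);c,sn=np.cos(p[2]),np.sin(p[2])
        y=-sn*dd[0]+c*dd[1];x=c*dd[0]+sn*dd[1]
        if abs(x)<.1 and -.1<y<.17 and s[i,4]: b=i if b is None or s[i,4]>s[b,4] else b
    return (l==b)
def box(x,y,z0):
    # carrier origin tray x,y
    t=np.linspace(-np.pi/2,np.pi/2,13);o=[(-.037,-.015),(-.037,.015)]+[(.022+.015*np.cos(a),.015*np.sin(a)) for a in t]
    return np.array([(x+a,y+b,z0+h) for a,b in o for h in (0,.039)])
def label(d): 
    m=blue(d);v,u=np.nonzero(m);return u,v
def edges(d,x,y,z0=.018):
    q=proj(d,TW(p,box(x,y,z0)));return q.min(0),q.max(0)
if __name__=="__main__":
    for n in ("scene0.npz","scene4.npz"):
        d=load(n);u,v=label(d);print(n,len(u),u.min(),u.max(),v.min(),v.max())
        for y in (.126,.0,.003,.006,.009): print(y,edges(d,-.034,y))
E
python3 meas.py
```

```text
scene0.npz 236 223 246 195 215
0.126 (array([222.25610416, 194.64208145]), array([247.03199843, 217.10256057]))
0.0 (array([247.45676525, 212.71277313]), array([273.59659015, 237.88236471]))
0.003 (array([246.80279521, 212.2451008 ]), array([272.89818896, 237.3430748 ]))
0.006 (array([246.15168747, 211.77940827]), array([272.20278924, 236.80614756]))
0.009 (array([245.50342329, 211.31568298]), array([271.51037167, 236.2715675 ]))
scene4.npz 259 246 270 213 233
0.126 (array([222.25610416, 194.64208145]), array([247.03199843, 217.10256057]))
0.0 (array([247.45676525, 212.71277313]), array([273.59659015, 237.88236471]))
0.003 (array([246.80279521, 212.2451008 ]), array([272.89818896, 237.3430748 ]))
0.006 (array([246.15168747, 211.77940827]), array([272.20278924, 236.80614756]))
0.009 (array([245.50342329, 211.31568298]), array([271.51037167, 236.2715675 ]))
```

>>> {"fn": "step_arm", "kwargs": {
  "rows": [
    [[0,0,0],[0,3,0],0],
    [[0,0,0],[0,2,0],0],
    [[0,0,0],[0,0,0],0],
    [[0,0,0],[0,-6,0],0],
    [[0,0,0],[0,-15,0],0],
    [[0,0,0],[0,-15,-10],0],
    [[0,0,0],[-10,0,-40],0],
    [[0,0,0],[-15,0,-40],0],
    [[0,0,0],[-15,10,-40],0],
    [[0,0,0],[-15,20,-40],0],
    [[0,0,0],[-15,20,-40],0],
    [[0,0,0],[0,0,0],0]
  ]
}}

```text
time: 6.87
position: [0.4556, 0.0007, 0.2505]
tool_rot: [-3.12, 0.32, 0.011]
ft_force: [1.7, -0.6, 0.5]
grip_width: 0.011
```

```bash
python3 -c "
from fit import *
go(-90,0,260)
d=optics.get_image('wrist');np.savez('w5.npz',**d);cv2.imwrite('pics/w5.png',d['frame'][:,:,::-1])"
```

```text
tray now [-105.    61.   250.5]
t 6.8667 pos [0.4556 0.0007 0.2505] yaw -11.73 tilt [-0.008 -0.005 -1.   ] F [ 1.7 -0.6  0.5] shift mm [ 14.4  61.  -10. ]
turn deg [-0.27  0.44  0.5 ]
```

View pics/w5.png

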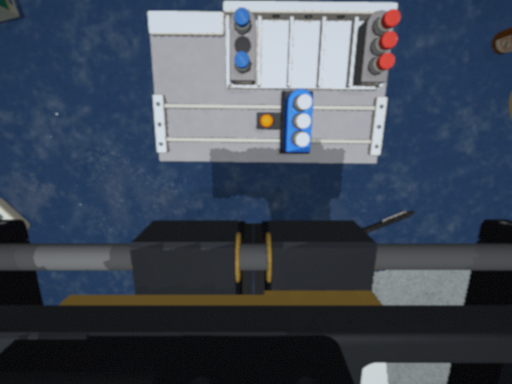

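```bash
python3 -c "
from fit import *
d=load('w5.npz');crop(d,230,400,0,165,4.7,'pics/w5c.png')
crop(d,245,345,10,160,6,'pics/w5d.png');crop(d,145,395,80,165,3.2,'pics/w5e.png')"
```

```text
(no output)
```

View pics/w5e.png

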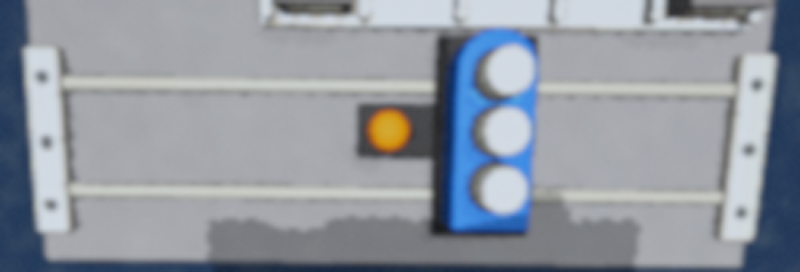

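View pics/w5c.png

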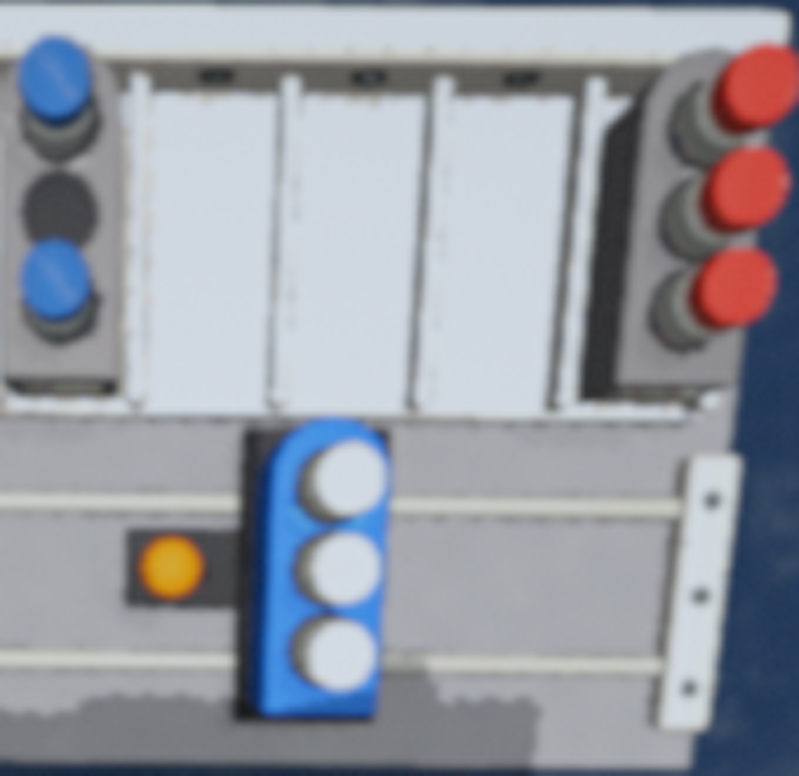

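```bash
python3 - <<'E'
from fit import *
d=load("w5.npz")
e=lambda u,v:np.array([(u+.5)/3.2-.5+145,(v+.5)/3.2-.5+80])
c=lambda u,v:np.array([(u+.5)/4.7-.5+230,(v+.5)/4.7-.5])
m=lambda *a:np.array(a)/1000
pts=[(m(-38,189,17),e(46,142)),(m(-38,-105,17),e(748.5,149))]
L=[(m(-60,180,13.5),m(-60,-95,13.5),[e(75,190),e(720,197)]),(m(-16,180,13.5),m(-16,-95,13.5),[e(70,83),e(735,90)])]
for y,a,b in((57,(141,75),(136,400)),(19,(291,80),(277,405)),(-19,(443,80),(415,405)),(-57,(596,80),(560,405))): L.append((m(10,y,32),m(80,y,32),[c(*a),c(*b)]))
q,r=fit(d,pts,L);print(q,np.degrees(q[2]),r.round(2)); print("old",p)
def inv(q,X):
    dd=X-np.array([q[0],q[1],0]);C,S=np.cos(q[2]),np.sin(q[2]);return (1000*np.array([C*dd[0]+S*dd[1],-S*dd[0]+C*dd[1],dd[2]])).round(1)
for n,uv,z in(("knob",(172,567),.062),("cap1",(349,478),.085),("cap2",(340,568),.085),("cap3",(335,655),.085)):
    print(n,inv(q,world(d,*c(*uv),z=z)),inv(q,world(d,*c(*uv))))
# deck edges near rear: left edge (240,718) right?, guides top z=.029
for uv in((248,432),(238,716),(390,434)): print("guide",inv(q,world(d,*c(*uv),z=.029)))
print("blue rear top",[inv(q,world(d,*c(*uv),z=.057)) for uv in((258,716),(377,718),(268,480),(391,470))])
np.save("tray5.npy",q)
E
```

```text
[ 0.5449748  -0.08096766 -0.21448184] -12.288904443086528 [-0.53 -1.17  0.1  -0.9  -0.52 -0.6  -0.22 -0.32  0.67  0.6   0.14 -0.02
 -0.03 -1.32 -0.01 -1.16]
old [ 0.54527239 -0.0811439  -0.21354438]
knob [-33.3  47.   62. ] [-33.3  46.9  59.2]
cap1 [-13.3   7.8  85. ] [-13.2   7.7  84.4]
cap2 [-33.2   8.8  85. ] [-33.2   8.9  85.7]
cap3 [-53.1   8.8  85. ] [-53.1   8.8  84.7]
guide [ 1.9 26.1 29. ]
guide [-73.5  26.1  29. ]
guide [  1.8 -11.8  29. ]
blue rear top [array([-70.6,  23.5,  57. ]), array([-70.7,  -7.6,  57. ]), array([-12.1,  23.3,  57. ]), array([-9.4, -7.2, 57. ])]
```

```bash
python3 -c "
import numpy as np;np.save('tray.npy',np.load('tray5.npy'))"; python3 -c "
from fit import *
go(-34,80,100)"
```

```text
tray now [-105.1   62.1  248.2]
t 6.9167 pos [0.4556 0.0021 0.2482] yaw -11.68 tilt [-0.009 -0.006 -1.   ] F [ 0.4 -0.   0.9] shift mm [ 72.6 -16.3 147.6]
turn deg [-0.34  0.55  0.61]
```

>>> {"fn": "step_arm", "kwargs": {
  "rows": [
    [[0,0.1,0.2],[18,-6,37],0],
    [[0,0.1,0.2],[18,-6,37],0],
    [[0,0.1,0.1],[18,-4,37],0],
    [[0,0.1,0],[14,-3,30],0],
    [[0,0,0],[4,0,5],0],
    [[0,0,0],[0,0,0],0]
  ]
}}

```text
time: 7.42
position: [0.5355, 0.0114, 0.1014]
tool_rot: [-3.122, 0.327, -0.014]
ft_force: [-0.8, -0.1, 0.1]
grip_width: 0.004
```

```bash
python3 -c "
from fit import *
go(-34,80,46)"
```

```text
tray now [-28.9  88.2 101.4]
t 7.4167 pos [0.5355 0.0114 0.1014] yaw -11.97 tilt [ 0.009 -0.004 -1.   ] F [-0.8 -0.1  0.1] shift mm [-5.6  8.4 55.3]
turn deg [-0.22 -0.49  0.32]
```

>>> {"fn": "step_arm", "kwargs": {
  "rows": [
    [[0,-0.1,0],[-3,2,18],0],
    [[0,-0.1,0],[-3,2,18],0],
    [[0,-0.1,0],[0,2,18],0],
    [[0,-0.1,0],[-1,2,3],0],
    [[0,0,0],[0,0,0],0]
  ]
}}

```text
time: 7.83
position: [0.528, 0.0088, 0.0483]
tool_rot: [-3.121, 0.32, -0.006]
ft_force: [0.6, 0.1, 0.1]
grip_width: 0.004
```

```bash
python3 -c "
from fit import *
go(-34,60,46)"
```

```text
tray now [-35.7  84.1  48.3]
t 7.8333 pos [0.528  0.0088 0.0483] yaw -11.71 tilt [ 0.003 -0.005 -1.   ] F [0.6 0.1 0.1] shift mm [ 1.5 24.1  2.2]
turn deg [-0.27 -0.2   0.58]
```

>>> {"fn": "step_arm", "kwargs": {
  "rows": [
    [[0,0,0.2],[0.5,6,1],0],
    [[0,0,0.2],[0.5,6,1],0],
    [[0,0,0.1],[0,4,0],0],
    [[0,0,0],[0,3,0],0],
    [[0,0,0],[0,2,0],0],
    [[0,0,0],[0,1,0],0],
    [[0,0,0],[0,0.5,0],0],
    [[0,0,0],[0,0,0],0]
  ]
}}

```text
time: 8.5
position: [0.5275, -0.0152, 0.0533]
tool_rot: [-3.12, 0.336, -0.021]
ft_force: [0.3, 0.8, -0.8]
grip_width: 0.003
```

```bash
python3 -c "
from fit import *
go(-34,60,46)"
```

```text
tray now [-31.1  60.6  53.3]
t 8.5 pos [ 0.5275 -0.0152  0.0533] yaw -12.31 tilt [ 0.013 -0.005 -1.   ] F [ 0.3  0.8 -0.8] shift mm [-3.   0.6  7.3]
turn deg [-0.31 -0.75 -0.02]
```

>>> {"fn": "step_arm", "kwargs": {
  "rows": [
    [[0,0,0],[0,-6,0],0],
    [[0,0,0],[0,-15,0],0],
    [[0,0,0],[0,-15,-10],0],
    [[0,0,0],[-12,0,-40],0],
    [[0,0,0],[-18,0,-40],0],
    [[0,0,0],[-18,10,-40],0],
    [[0,0,0],[-18,20,-40],0],
    [[0,0,0],[-15,20,-20],0],
    [[0,0,0],[0,0,0],0],
    [[0,0,0],[0,0,0],0]
  ]
}}

```text
time: 9.33
position: [0.4463, 0.0006, 0.2437]
tool_rot: [-3.12, 0.313, -0.017]
ft_force: [-0.7, -0.1, -0.1]
grip_width: 0.001
```

```bash
python3 -c "
from fit import *
go(-90,0,260)
d=optics.get_image('wrist');np.savez('w6.npz',**d);c=proj(d,TW(p,[[-.02,.0,.03]]))[0].astype(int);print(c)
o=(max(c[0]-85,0),max(c[1]-82,0));print(o);crop(d,o[0],o[0]+170,o[1],o[1]+165,4.7,'pics/w6c.png')"
```

```text
tray now [-113.8   58.7  243.7]
t 9.3333 pos [0.4463 0.0006 0.2437] yaw -11.46 tilt [ 0.01  -0.007 -1.   ] F [-0.7 -0.1 -0.1] shift mm [ 23.1  59.  -16.5]
turn deg [-0.4  -0.59  0.83]
[302 105]
(np.int64(217), np.int64(23))
```

View pics/w6c.png

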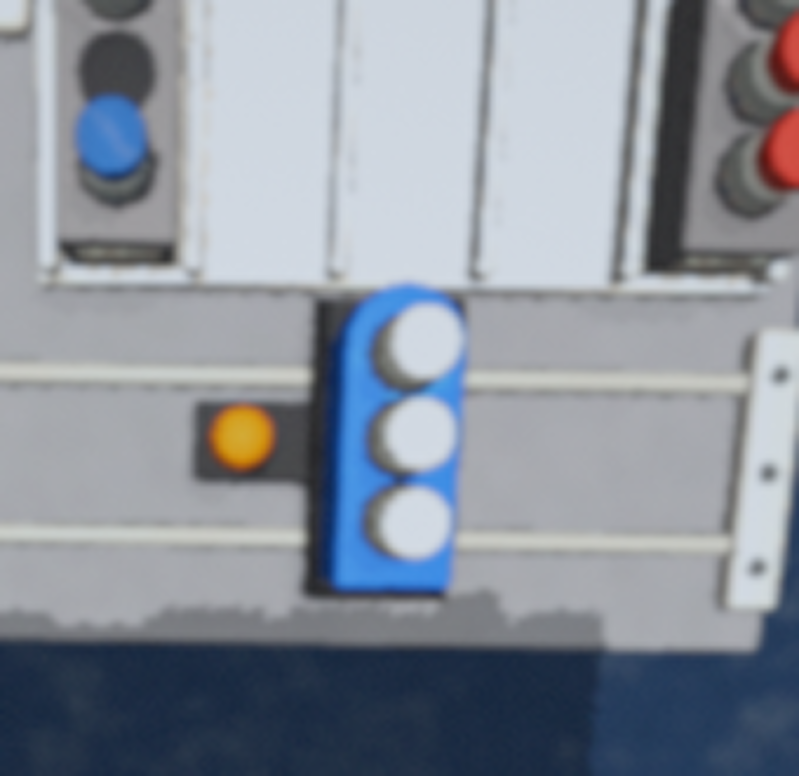

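```bash
cat > an.py <<'E'
from fit import *
m=lambda *a:np.array(a)/1000
def inv(q,X):
    dd=X-np.array([q[0],q[1],0]);C,S=np.cos(q[2]),np.sin(q[2]);return (1000*np.array([C*dd[0]+S*dd[1],-S*dd[0]+C*dd[1],dd[2]])).round(1)
E
python3 - <<'E'
from an import *
d=load("w6.npz")
c=lambda u,v:np.array([(u+.5)/4.7-.5+217,(v+.5)/4.7-.5+23])
pts=[(m(-38,-105,17),c(769,473))]
L=[(m(-60,180,13.5),m(-60,-95,13.5),[c(5,534),c(728,544)]),(m(-16,180,13.5),m(-16,-95,13.5),[c(5,372),c(745,382)])]
for y,a in((57,(194,268)),(19,(338,272)),(-19,(481,275)),(-57,(626,280))): L.append((m(10,y,32),m(80,y,32),[c(*a)]))
q,r=fit(d,pts,L);print(q,np.degrees(q[2]),r.round(2)); print("old",p)
for Q in(q,p):
  for n,uv,z in(("knob",(242,436),.062),("cap1",(424,342),.085),("cap2",(418,434),.085),("cap3",(413,522),.085),("gl",(317,302),.029),("gr",(466,303),.029),("bl",(330,587),.057),("br",(447,588),.057),("div19",(338,272),.032),("div-19",(481,275),.032)):
    print(n,inv(Q,world(d,*c(*uv),z=z)))
E
```

```text
[ 0.54527522 -0.08082053 -0.21480964] -12.307685797325629 [-0.23 -1.42 -0.   -0.41 -0.02 -0.43  0.77  0.25 -0.5  -0.8 ]
old [ 0.5449748  -0.08096766 -0.21448184]
knob [-33.9  43.7  62. ]
cap1 [-13.9   4.5  85. ]
cap2 [-33.7   4.6  85. ]
cap3 [-53.3   4.6  85. ]
gl [ 1.5 23.5 29. ]
gr [  1.9 -15.6  29. ]
bl [-70.4  20.   57. ]
br [-70.2  -9.9  57. ]
div19 [ 8.5 18.7 32. ]
div-19 [  8.3 -18.4  32. ]
knob [-33.6  44.   62. ]
cap1 [-13.6   4.7  85. ]
cap2 [-33.5   4.9  85. ]
cap3 [-53.1   4.8  85. ]
gl [ 1.8 23.8 29. ]
gr [  2.1 -15.4  29. ]
bl [-70.2  20.2  57. ]
br [-69.9  -9.7  57. ]
div19 [ 8.8 18.9 32. ]
div-19 [  8.6 -18.2  32. ]
```

>>> {"fn": "step_arm", "kwargs": {
  "rows": [
    [[0,0,0.2],[18,-6,35],0],
    [[0,0,0.2],[18,-6,35],0],
    [[0,0,0.2],[18,-4,35],0],
    [[0,0,0],[17,-4,30],0],
    [[0,0,0],[6,0,5],0],
    [[0,0,0],[0,0,0],0]
  ]
}}

```text
time: 9.88
position: [0.5335, 0.0135, 0.0961]
tool_rot: [-3.115, 0.316, -0.019]
ft_force: [0.0, 0.0, 0.2]
grip_width: 0.006
```

```bash
python3 -c "
from fit import *
go(-34,75,47)"
```

```text
tray now [-31.3  89.9  96.1]
t 9.8833 pos [0.5335 0.0135 0.0961] yaw -11.59 tilt [ 0.011 -0.012 -1.   ] F [0.  0.  0.2] shift mm [-3.4 15.4 48.9]
turn deg [-0.66 -0.61  0.7 ]
```

>>> {"fn": "step_arm", "kwargs": {
  "rows": [
    [[-0.3,-0.3,0.3],[-2,3,16],0],
    [[-0.3,-0.3,0.3],[-2,3,16],0],
    [[0,0,0],[0,3,16],0],
    [[0,0,0],[-1,2,4],0],
    [[0,0,0],[0,2,0],0],
    [[0,0,0],[0,0,0],0]
  ]
}}

```text
time: 10.38
position: [0.5231, 0.0087, 0.0378]
tool_rot: [-3.118, 0.322, 0.015]
ft_force: [0.2, -0.2, 0.9]
grip_width: 0.001
```

```bash
python3 -c "
from fit import *
go(-34,57,47)"
```

```text
tray now [-40.5  83.   37.8]
t 10.3833 pos [0.5231 0.0087 0.0378] yaw -11.78 tilt [-0.01  -0.006 -1.   ] F [ 0.2 -0.2  0.9] shift mm [ 6.1 26.  -9.4]
turn deg [-0.34  0.58  0.51]
```

>>> {"fn": "step_arm", "kwargs": {
  "rows": [
    [[0,0.3,0.2],[3,4,-5],0],
    [[0,0.2,0.2],[2,5,-4],0],
    [[0,0,0],[0,4,0],0],
    [[0,0,0],[0,0,0],0]
  ]
}}

```text
time: 10.72
position: [0.5277, -0.0064, 0.0511]
tool_rot: [-3.119, 0.334, -0.009]
ft_force: [-0.2, 0.2, -0.1]
grip_width: 0.003
```

```bash
python3 -c "
from fit import *
go(-34,57,47)"
```

```text
tray now [-32.7  69.2  51.1]
t 10.7167 pos [ 0.5277 -0.0064  0.0511] yaw -12.21 tilt [ 0.005 -0.005 -1.   ] F [-0.2  0.2 -0.1] shift mm [-1.3 12.2  4. ]
turn deg [-0.3  -0.3   0.08]
```

>>> {"fn": "step_arm", "kwargs": {
  "rows": [
    [[0,0,0],[0,3,0.5],0],
    [[0,0,0],[0,3,0.5],0],
    [[0,0,0],[0,2,0],0],
    [[0,0,0],[0,1,0],0],
    [[0,0,0],[0,1,0],0],
    [[0,0,0],[0,0,0],0]
  ]
}}

```text
time: 11.22
position: [0.5268, -0.0172, 0.0517]
tool_rot: [-3.118, 0.336, -0.015]
ft_force: [0.2, 0.1, 0.0]
grip_width: 0.003
```

```bash
python3 -c "
from fit import *
go(-34,57,47)"
```

```text
tray now [-31.4  58.4  51.7]
t 11.2167 pos [ 0.5268 -0.0172  0.0517] yaw -12.29 tilt [ 0.009 -0.006 -1.   ] F [0.2 0.1 0. ] shift mm [-2.7  1.5  4.7]
turn deg [-0.36 -0.52  0.  ]
```

Another 1.5 mm at slow speed, then I'll retreat and check.

>>> {"fn": "step_arm", "kwargs": {
  "rows": [
    [[0,0,0],[0,1.3,0],0],
    [[0,0,0],[0,0.5,0],0],
    [[0,0,0],[0,0,0],0]
  ]
}}

```text
time: 11.47
position: [0.5265, -0.0183, 0.0516]
tool_rot: [-3.118, 0.334, -0.015]
ft_force: [0.6, 0.8, -0.0]
grip_width: 0.001
```

```bash
python3 -c "
from fit import *
go(-34,56.8,47)"
```

```text
tray now [-31.4  57.3  51.6]
t 11.4667 pos [ 0.5265 -0.0183  0.0516] yaw -12.24 tilt [ 0.009 -0.007 -1.   ] F [ 0.6  0.8 -0. ] shift mm [-2.7  0.5  4.6]
turn deg [-0.41 -0.52  0.05]
```

>>> {"fn": "step_arm", "kwargs": {
  "rows": [
    [[0,0,0],[0,-6,0],0],
    [[0,0,0],[0,-15,0],0],
    [[0,0,0],[0,-15,-10],0],
    [[0,0,0],[-12,0,-40],0],
    [[0,0,0],[-18,0,-40],0],
    [[0,0,0],[-18,10,-40],0],
    [[0,0,0],[-18,20,-40],0],
    [[0,0,0],[-15,20,-20],0],
    [[0,0,0],[0,0,0],0],
    [[0,0,0],[0,0,0],0]
  ]
}}

```text
time: 12.3
position: [0.4447, -0.0042, 0.2412]
tool_rot: [-3.119, 0.315, -0.006]
ft_force: [0.8, 0.3, -0.8]
grip_width: 0.002
```

```bash
python3 -c "
from fit import *
go(-110,0,240)
d=optics.get_image('wrist');np.savez('w7.npz',**d);c=proj(d,TW(p,[[-.02,.0,.03]]))[0].astype(int);print(c)
o=(max(c[0]-85,0),max(c[1]-82,0));print(o);crop(d,o[0],o[0]+170,o[1],o[1]+165,4.7,'pics/w7c.png')"
```

```text
tray now [-114.3   53.6  241.2]
t 12.3 pos [ 0.4447 -0.0042  0.2412] yaw -11.52 tilt [ 0.003 -0.007 -1.   ] F [ 0.8  0.3 -0.8] shift mm [ 3.6 53.7  0.9]
turn deg [-0.43 -0.16  0.77]
[298 103]
(np.int64(213), np.int64(21))
```

View pics/w7c.png

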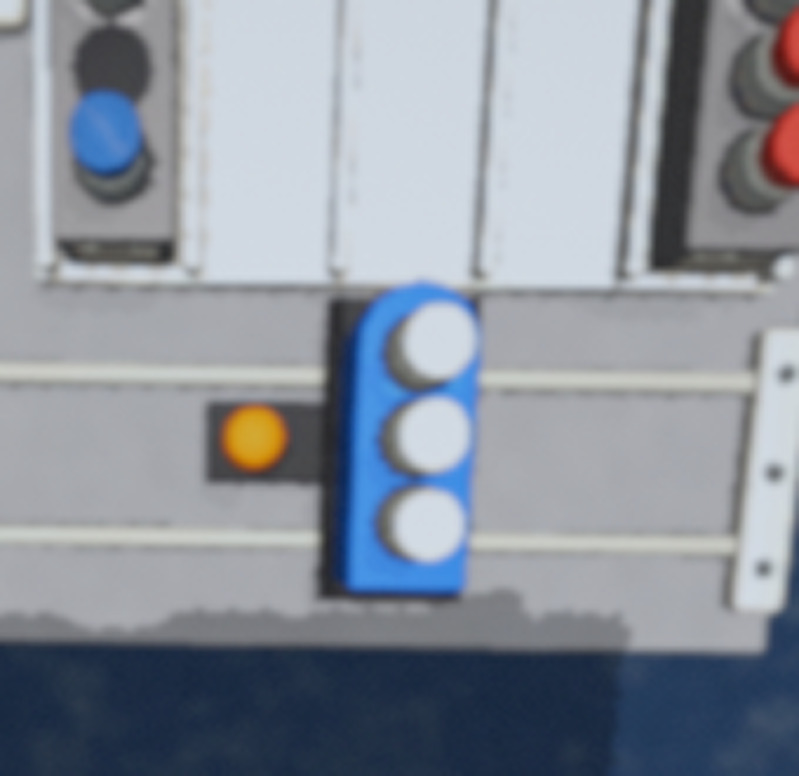

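```bash
python3 - <<'E'
from an import *
d=load("w7.npz")
c=lambda u,v:np.array([(u+.5)/4.7-.5+213,(v+.5)/4.7-.5+21])
for n,uv,z in(("knob",(254,437),.062),("cap1",(438,341),.085),("cap2",(431,435),.085),("cap3",(426,524),.085),("gl",(330,302),.029),("gr",(479,303),.029),("bl",(345,588),.057),("br",(465,590),.057),("div57",(193,268),.032),("div19",(339,272),.032),("div-19",(484,275),.032),("div-57",(628,278),.032),("hole",(775,473),.017)):
    print(n,inv(p,world(d,*c(*uv),z=z)))
E
```

```text
knob [-33.7  40.7  62. ]
cap1 [-13.6   1.3  85. ]
cap2 [-33.6   1.7  85. ]
cap3 [-53.1   1.7  85. ]
gl [ 1.5 20.5 29. ]
gr [  1.8 -18.2  29. ]
bl [-69.8  16.5  57. ]
br [-69.9 -13.8  57. ]
div57 [ 8.8 56.3 32. ]
div19 [ 8.3 18.8 32. ]
div-19 [  8.1 -18.4  32. ]
div-57 [  7.9 -55.3  32. ]
hole [ -39.5 -105.2   17. ]
```

```bash
python3 -c "
from fit import *
go(-105,1,100)"
```

```text
tray now [-114.2   53.8  241.1]
t 12.35 pos [ 0.4449 -0.0041  0.2411] yaw -11.48 tilt [ 0.002 -0.008 -1.   ] F [ 0.9 -0.5  0.7] shift mm [  8.1  54.  140.7]
turn deg [-0.43 -0.14  0.81]
```

>>> {"fn": "step_arm", "kwargs": {
  "rows": [
    [[-0.1,0,0.2],[1,14,35],0],
    [[-0.1,0,0.2],[1,14,35],0],
    [[-0.1,0,0.2],[1,14,35],0],
    [[0,0,0],[2,11,30],0],
    [[0,0,0],[0,0,5],0],
    [[0,0,0],[0,0,0],0]
  ]
}}

```text
time: 12.85
position: [0.4422, -0.0489, 0.0934]
tool_rot: [-3.118, 0.309, -0.003]
ft_force: [0.4, 0.6, 0.2]
grip_width: 0.009
```

```bash
python3 -c "
from fit import *
go(-100,1,48)"
```

```text
tray now [-107.3    9.4   93.4]
t 12.85 pos [ 0.4422 -0.0489  0.0934] yaw -11.31 tilt [ 0.001 -0.008 -1.   ] F [0.4 0.6 0.2] shift mm [ 7.1  8.9 45.3]
turn deg [-0.46 -0.05  0.98]
```

>>> {"fn": "step_arm", "kwargs": {
  "rows": [
    [[-0.2,0,0.4],[1,4,15],0],
    [[-0.2,0,0.4],[2,4,15],0],
    [[0,0,0.2],[2,1,10],0],
    [[0,0,0],[2,0,3],0],
    [[0,0,0],[0,0,0],0]
  ]
}}

```text
time: 13.27
position: [0.452, -0.0528, 0.0522]
tool_rot: [-3.119, 0.326, -0.005]
ft_force: [-0.3, -0.2, 0.2]
grip_width: 0.005
```

```bash
python3 -c "
from fit import *
go(-82,1,48)
d=optics.get_image('scene');crop(d,215,340,160,260,6,'pics/s8.png')"
```

```text
tray now [-96.9   7.8  52.2]
t 13.2667 pos [ 0.452  -0.0528  0.0522] yaw -11.93 tilt [ 0.003 -0.006 -1.   ] F [-0.3 -0.2  0.2] shift mm [14.8  6.9  4.2]
turn deg [-0.33 -0.15  0.36]
```

View pics/s8.png

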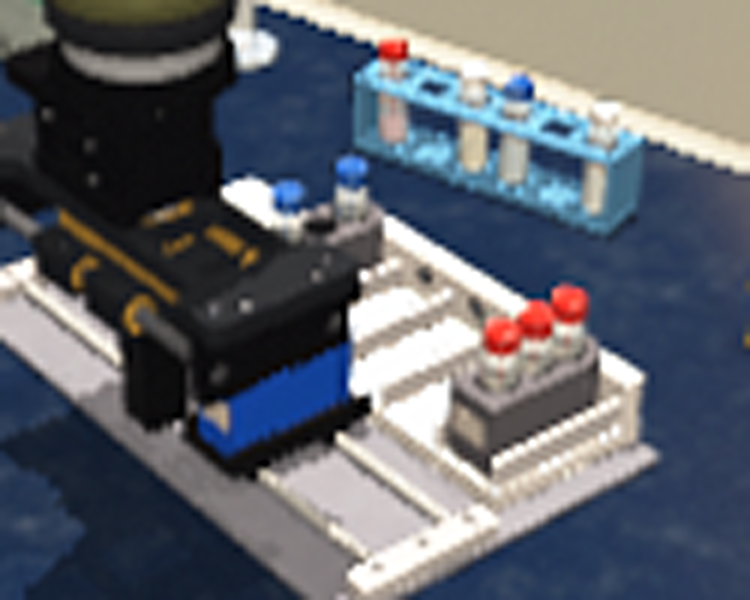

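>>> {"fn": "step_arm", "kwargs": {
  "rows": [
    [[0,0,0.2],[1,5,2],0],
    [[0,0,0],[2,2,1],0],
    [[0,0,0],[2,0,0],0],
    [[0,0,0],[0,0,0],0]
  ]
}}

```text
time: 13.65
position: [0.4582, -0.0611, 0.0523]
tool_rot: [-3.12, 0.33, -0.013]
ft_force: [1.1, 1.0, 0.4]
grip_width: 0.004
```

```bash
python3 -c "
from fit import *
go(0,1,48)"
```

```text
tray now [-89.    0.9  52.3]
t 13.65 pos [ 0.4582 -0.0611  0.0523] yaw -12.08 tilt [ 0.008 -0.005 -1.   ] F [1.1 1.  0.4] shift mm [88.9  0.3  5.1]
turn deg [-0.27 -0.46  0.21]
```

>>> {"fn": "step_arm", "kwargs": {
  "rows": [
    [[0,-0.2,0],[4,0,1],0],
    [[0,-0.2,0],[5,0,1],0],
    [[0,0,0],[5,0,1],0],
    [[0,0,0],[5,0,1],0],
    [[0,0,0],[5,0,0],0],
    [[0,0,0],[5,0,0],0],
    [[0,0,0],[5,0,0],0],
    [[0,0,0],[5,0,0],0],
    [[0,0,0],[3,0,0],0],
    [[0,0,0],[0,0,0],0]
  ]
}}

```text
time: 14.48
position: [0.5034, -0.0711, 0.0479]
tool_rot: [-3.119, 0.332, 0.002]
ft_force: [-0.6, -0.8, -0.6]
grip_width: 0.008
```

```bash
python3 -c "
from fit import *
go(0,1,48)
d=optics.get_image('scene');crop(d,215,340,160,260,6,'pics/s9.png')
d=optics.get_image('wrist');cv2.imwrite('pics/w9.png',d['frame'][:,:,::-1])"
```

```text
tray now [-42.7   0.7  47.9]
t 14.4833 pos [ 0.5034 -0.0711  0.0479] yaw -12.15 tilt [-0.002 -0.005 -1.   ] F [-0.6 -0.8 -0.6] shift mm [42.7 -0.2 -0.1]
turn deg [-0.26  0.1   0.14]
```

View pics/s9.png

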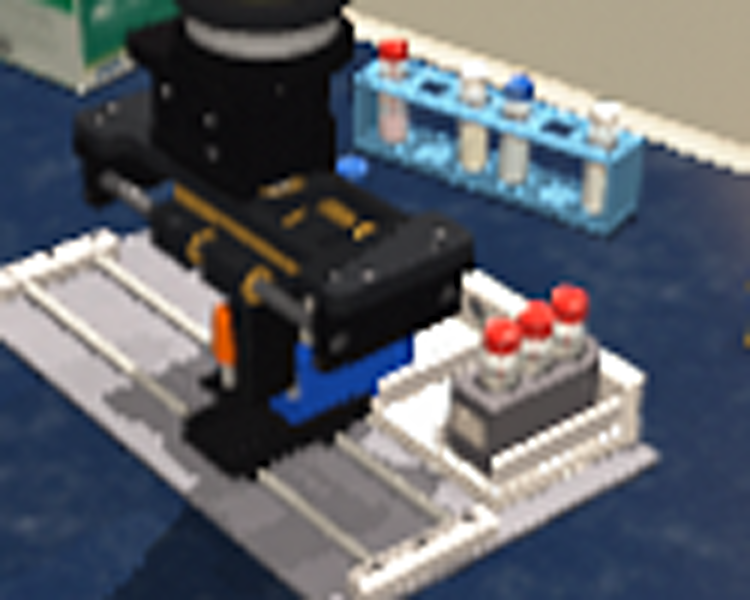

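View pics/w9.png

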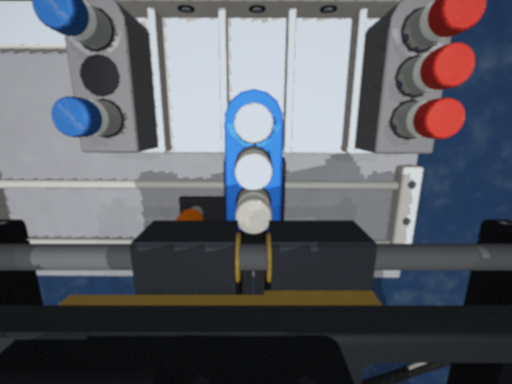

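>>> {"fn": "step_arm", "kwargs": {
  "rows": [
    [[0,0,0],[4,0,0],0],
    [[0,0,0],[5,0,0],0],
    [[0,0,0],[5,0,0],0],
    [[0,0,0],[5,0,0],0],
    [[0,0,0],[5,0,0],0],
    [[0,0,0],[5,0,0],0],
    [[0,0,0],[4,0,0],0],
    [[0,0,0],[2,0,0],0],
    [[0,0,0],[0,0,0],0]
  ]
}}

```text
time: 15.33
position: [0.5404, -0.0794, 0.0476]
tool_rot: [-3.12, 0.332, 0.003]
ft_force: [-1.1, 0.9, 0.2]
grip_width: 0.007
```

```bash
python3 -c "
from fit import *
go(3,0,48)"
```

```text
tray now [-4.8  0.6 47.6]
t 15.3333 pos [ 0.5404 -0.0794  0.0476] yaw -12.16 tilt [-0.002 -0.004 -1.   ] F [-1.1  0.9  0.2] shift mm [ 7.8  0.6 -0.4]
turn deg [-0.23  0.12  0.13]
```

>>> {"fn": "step_arm", "kwargs": {
  "rows": [
    [[0,0,0],[2,0,0],0],
    [[0,0,0],[2,0,0],0],
    [[0,0,0],[2,0,0],0],
    [[0,0,0],[2,0,0],0]
  ]
}}

```text
time: 15.67
position: [0.5457, -0.0804, 0.0472]
tool_rot: [-3.12, 0.332, 0.013]
ft_force: [-8.3, 2.0, 6.6]
grip_width: 0.005
```

```bash
python3 -c "
from fit import *
go(3,0,48)"
```

```text
tray now [ 0.6  0.7 47.2]
t 15.6667 pos [ 0.5457 -0.0804  0.0472] yaw -12.16 tilt [-0.009 -0.003 -1.   ] F [-8.3  2.   6.6] shift mm [ 2.4  0.7 -0.9]
turn deg [-0.17  0.51  0.13]
```

>>> {"fn": "step_arm", "kwargs": {
  "rows": [
    [[0,0,0],[2,0,0],0],
    [[0,0,0],[2,0,0],0]
  ]
}}

```text
time: 15.83
position: [0.5456, -0.0804, 0.0465]
tool_rot: [-3.121, 0.332, 0.029]
ft_force: [-6.2, 1.2, 5.0]
grip_width: 0.006
```

```bash
python3 -c "
from fit import *
go(3,0,48)"
```

```text
tray now [ 0.5  0.7 46.5]
t 15.8333 pos [ 0.5456 -0.0804  0.0465] yaw -12.13 tilt [-0.019 -0.001 -1.   ] F [-6.2  1.2  5. ] shift mm [ 2.5  0.7 -1.5]
turn deg [-0.07  1.06  0.16]
```

>>> {"fn": "step_arm", "kwargs": {
  "rows": [
    [[0,0.3,0],[-5,0,0],0],
    [[0,0.3,0],[-10,0,0],0],
    [[0,0.3,0],[-15,0,0],0],
    [[0,0,0],[-15,0,-15],0],
    [[0,0,0],[-15,0,-40],0],
    [[0,0,0],[-18,-5,-40],0],
    [[0,0,0],[-18,-5,-40],0],
    [[0,0,0],[-15,-5,-40],0],
    [[0,0,0],[0,0,-10],0],
    [[0,0,0],[0,0,0],0]
  ]
}}

```text
time: 16.67
position: [0.4391, -0.0426, 0.2315]
tool_rot: [3.123, -0.331, 0.011]
ft_force: [0.7, -0.1, -0.7]
grip_width: 0.004
```

```bash
python3 -c "
from fit import *
go(-34,0,80)
d=optics.get_image('wrist');np.savez('w10.npz',**d);c=proj(d,TW(p,[[0,.0,.03]]))[0].astype(int);print(c)
o=(max(c[0]-85,0),max(c[1]-82,0));print(o);crop(d,o[0],o[0]+170,o[1],o[1]+165,4.7,'pics/w10c.png')"
```

```text
tray now [-111.6   15.   231.5]
t 16.6667 pos [ 0.4391 -0.0426  0.2315] yaw -12.1 tilt [ 0.007  0.    -1.   ] F [ 0.7 -0.1 -0.7] shift mm [ 76.4  15.2 152.1]
turn deg [ 0.02 -0.42  0.19]
[266  87]
(np.int64(181), np.int64(5))
```

View pics/w10c.png

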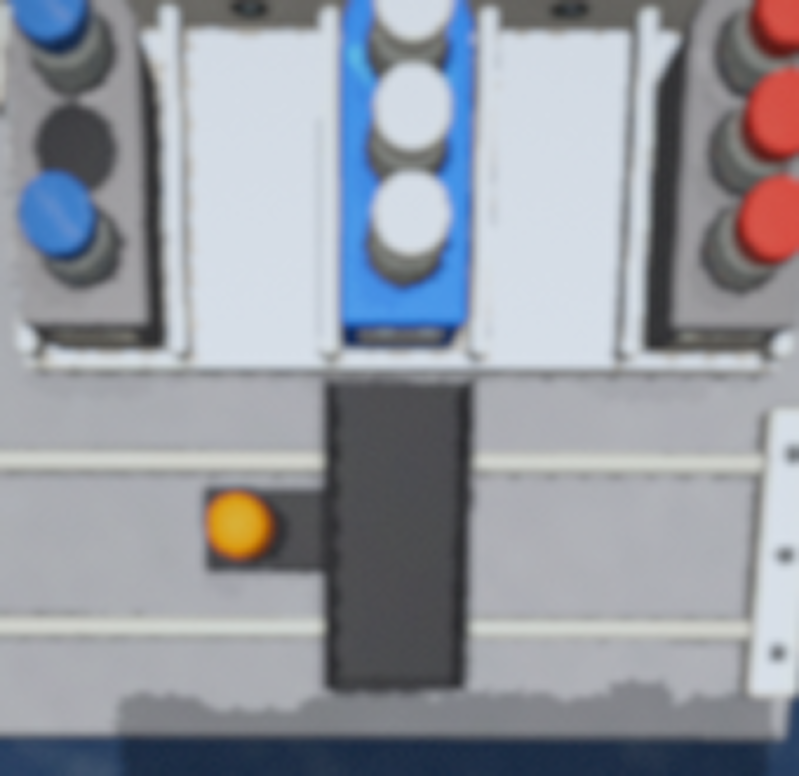

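```bash
python3 - <<'E'
from an import *
d=load("w10.npz")
c=lambda u,v:np.array([(u+.5)/4.7-.5+181,(v+.5)/4.7-.5+5])
for n,uv,z in(("blue rear L",(343,322),.0565),("blue rear R",(469,323),.0565),("grey rear",(90,324),.0565),("grey rear R",(730,327),.0565),("cap3",(411,213),.0845),("knob",(238,525),.062)):
    print(n,inv(p,world(d,*c(*uv),z=z)))
E
```

```text
blue rear L [11.8 14.9 56.5]
blue rear R [ 11.7 -14.3  56.5]
grey rear [11.1 73.6 56.5]
grey rear R [ 11.1 -74.9  56.5]
cap3 [28.2  0.9 84.5]
knob [-33.7  39.5  62. ]
```

>>> {"fn": "step_arm", "kwargs": {
  "rows": [
    [[0,0,0],[18,3,30],0],
    [[0,0,0],[18,3,30],0],
    [[0,0,0],[18,3,30],0],
    [[0,0,0],[16,3,25],0],
    [[0,0,0],[5,2,10],0],
    [[0,0,0],[0,0,0],0]
  ]
}}

```text
time: 17.22
position: [0.5136, -0.073, 0.0939]
tool_rot: [-3.124, 0.328, -0.012]
ft_force: [-0.6, -0.3, -0.4]
grip_width: 0.003
```

```bash
python3 -c "
from fit import *
go(-34,2,48)"
```

```text
tray now [-32.3   1.1  93.9]
t 17.2167 pos [ 0.5136 -0.073   0.0939] yaw -11.98 tilt [ 0.008 -0.001 -1.   ] F [-0.6 -0.3 -0.4] shift mm [-2.  -0.9 45.8]
turn deg [-0.06 -0.44  0.31]
```

>>> {"fn": "step_arm", "kwargs": {
  "rows": [
    [[0,-0.1,0.1],[0,0,14],0],
    [[0,-0.1,0.1],[0,0,14],0],
    [[0,0,0],[-1,0,12],0],
    [[0,0,0],[-1,0,4],0],
    [[0,0,0],[0,0,0],0]
  ]
}}

```text
time: 17.63
position: [0.5078, -0.0695, 0.0413]
tool_rot: [-3.116, 0.329, 0.009]
ft_force: [-1.0, 0.1, 0.5]
grip_width: 0.006
```

```bash
python3 -c "
from fit import *
go(-34,149,48)"
```

```text
tray now [-38.7   3.3  41.3]
t 17.6333 pos [ 0.5078 -0.0695  0.0413] yaw -12.04 tilt [-0.007 -0.007 -1.   ] F [-1.   0.1  0.5] shift mm [   5.3 -145.7   -5.7]
turn deg [-0.41  0.39  0.25]
```

>>> {"fn": "step_arm", "kwargs": {
  "rows": [
    [[0,0.2,0.1],[3,0,-4],0],
    [[0,0.2,0],[2,-2,-3],0],
    [[0,0,0],[0,-4,0],0],
    [[0,0,0],[0,-4,0],0],
    [[0,0,0],[0,-4,0],0],
    [[0,0,0],[0,-6,0],0],
    [[0,0,0],[0,-8,0],0],
    [[0,0,0],[0,-8,0],0],
    [[0,0,0],[0,-8,0],0],
    [[0,0,0],[0,-8,0],0],
    [[0,0,0],[0,-6,0],0],
    [[0,0,0],[0,-4,0],0]
  ]
}}

```text
time: 18.63
position: [0.5295, -0.0059, 0.0529]
tool_rot: [-3.122, 0.333, -0.013]
ft_force: [-0.2, -1.4, -0.3]
grip_width: 0.007
```

```bash
python3 -c "
from fit import *
go(-34,149,48)
d=optics.get_image('scene');crop(d,200,340,150,260,5,'pics/s11.png')"
```

```text
tray now [-31.1  70.   52.9]
t 18.6333 pos [ 0.5295 -0.0059  0.0529] yaw -12.18 tilt [ 0.008 -0.003 -1.   ] F [-0.2 -1.4 -0.3] shift mm [ -2.8 -79.    5.1]
turn deg [-0.17 -0.45  0.11]
```

View pics/s11.png

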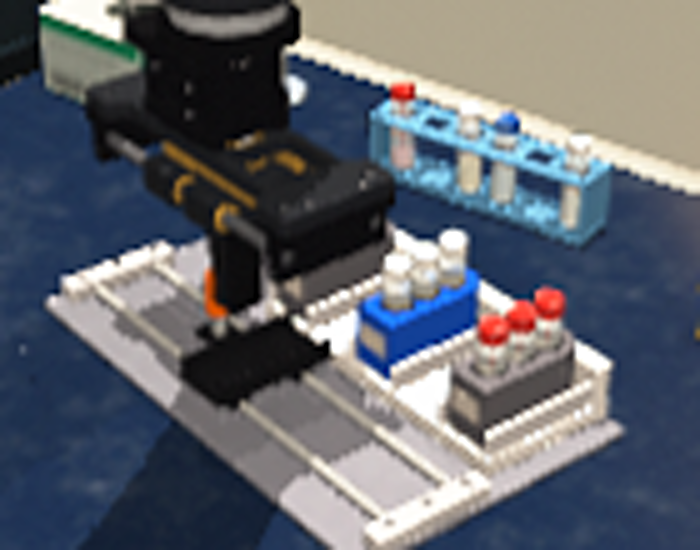

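Working well, so I'll continue. About 79 mm remains to the left stop.

>>> {"fn": "step_arm", "kwargs": {
  "rows": [
    [[0,-0.2,0],[-1,-4,2],0],
    [[0,-0.2,0],[-1,-6,2],0],
    [[0,0,0],[0,-8,0],0],
    [[0,0,0],[0,-8,0],0],
    [[0,0,0],[0,-8,0],0],
    [[0,0,0],[0,-8,0],0],
    [[0,0,0],[0,-8,0],0],
    [[0,0,0],[0,-7,0],0],
    [[0,0,0],[0,-5,0],0],
    [[0,0,0],[0,-3,0],0],
    [[0,0,0],[0,-2,0],0],
    [[0,0,0],[0,0,0],0]
  ]
}}

```text
time: 19.68
position: [0.5437, 0.0689, 0.049]
tool_rot: [-3.12, 0.33, -0.002]
ft_force: [1.2, -1.8, 0.6]
grip_width: 0.009
```

```bash
python3 -c "
from fit import *
go(-34,149,48)"
```

```text
tray now [-33.1 146.1  49. ]
t 19.6833 pos [0.5437 0.0689 0.049 ] yaw -12.09 tilt [ 0.001 -0.004 -1.   ] F [ 1.2 -1.8  0.6] shift mm [-0.9 -2.9  1. ]
turn deg [-0.24 -0.05  0.2 ]
```

>>> {"fn": "step_arm", "kwargs": {
  "rows": [
    [[0,0,0],[0,-1.5,0],0],
    [[0,0,0],[0,-1.5,0],0],
    [[0,0,0],[0,-1.5,0],0],
    [[0,0,0],[0,-1.5,0],0]
  ]
}}

```text
time: 20.02
position: [0.5443, 0.0712, 0.0489]
tool_rot: [3.122, -0.335, -0.001]
ft_force: [-0.6, -4.6, 2.8]
grip_width: 0.004
```

```bash
python3 -c "
from fit import *
go(-34,149,48)"
```

```text
tray now [-33.  148.5  48.9]
t 20.0167 pos [0.5443 0.0712 0.0489] yaw -12.25 tilt [-0.001  0.001 -1.   ] F [-0.6 -4.6  2.8] shift mm [-1.  -0.5  0.9]
turn deg [0.07 0.04 0.04]
```

>>> {"fn": "step_arm", "kwargs": {
  "rows": [
    [[0,0,0],[0,-2,0],0],
    [[0,0,0],[0,-2,0],0],
    [[0,0,0],[0,-2,0],0]
  ]
}}

```text
time: 20.27
position: [0.5443, 0.0712, 0.049]
tool_rot: [3.113, -0.341, -0.007]
ft_force: [-2.3, -5.1, 3.9]
grip_width: 0.006
```

```bash
python3 -c "
from fit import *
go(-34,149,48)"
```

```text
tray now [-33.  148.5  49. ]
t 20.2667 pos [0.5443 0.0712 0.049 ] yaw -12.51 tilt [-0.003  0.01  -1.   ] F [-2.3 -5.1  3.9] shift mm [-1.  -0.5  1. ]
turn deg [ 0.6   0.19 -0.22]
```

The shuttle is against the stop: the tool has stalled at y = 148.5 under about 5 N. I'll back off to the right, lift and check.

>>> {"fn": "step_arm", "kwargs": {
  "rows": [
    [[0,0,0],[0,4,0],0],
    [[0,0,0],[0,8,0],0],
    [[0,0,0],[0,5,-15],0],
    [[0,0,0],[-5,0,-40],0],
    [[0,0,0],[-18,5,-40],0],
    [[0,0,0],[-20,10,-40],0],
    [[0,0,0],[-20,20,-40],0],
    [[0,0,0],[-15,20,-40],0],
    [[0,0,0],[0,10,-10],0],
    [[0,0,0],[0,0,0],0]
  ]
}}

```text
time: 21.1
position: [0.4557, 0.0163, 0.2642]
tool_rot: [-3.122, 0.332, 0.012]
ft_force: [0.2, -0.5, -0.4]
grip_width: 0.008
```

```bash
python3 -c "
from fit import *
go(-34,0,80)
d=optics.get_image('wrist');np.savez('w12.npz',**d);cv2.imwrite('pics/w12.png',cv2.resize(d['frame'][:230,:,::-1],None,fx=1.5,fy=1.5,interpolation=cv2.INTER_CUBIC))"
```

```text
tray now [-107.9   76.   264.2]
t 21.1 pos [0.4557 0.0163 0.2642] yaw -12.15 tilt [-0.008 -0.002 -1.   ] F [ 0.2 -0.5 -0.4] shift mm [ 75.2  76.5 183.5]
turn deg [-0.09  0.46  0.14]
```

View pics/w12.png

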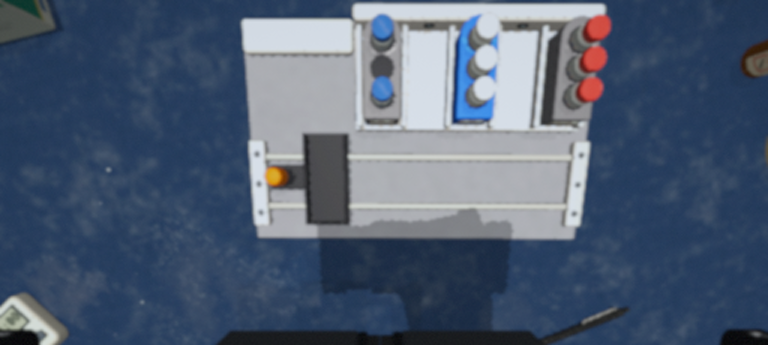

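```bash
python3 - <<'E'
from an import *
d=load("w12.npz")
c=lambda u,v:np.array([(u+.5)/1.5-.5,(v+.5)/1.5-.5])
for n,uv,z in(("knob",(274,176),.062),("gl",(306,135),.029),("gr",(347,135),.029),("blue rear",(475,119),.0565),("grey rear",(381,119),.0565)):
    print(n,inv(p,world(d,*c(*uv),z=z)))
from bench import order
print(order.close_job())
E
```

```text
knob [-33.4 162.8  62. ]
gl [  1.4 140.9  29. ]
gr [  1.5 105.3  29. ]
blue rear [11.   0.8 56.5]
grey rear [10.8 75.9 56.5]
the job is handed in; nothing more can be done
None
```

The job is done and handed in at about 21 s. The blue carrier is home in the third gap and the empty shuttle is back at its left stop. I moved things only by pushing, with the fingers closed.

- **Shuttle out:** I pushed the knob in four stages, with camera checks before the last two. The shuttle ended about 0.7 mm from the third gap's middle line.
- **Carrier:** I pushed it straight in until the tool stalled at about 8 N. Its rear is at tray x ≈ 11 mm, which is the fully home position and level with the grey carriers' rears.
- **Shuttle back:** I pushed the knob's right side until the tool stalled on the stop at about 5 N.
- **Clear of everything:** The arm was then raised off the tray and touched nothing. The wrist pictures showed the grey carriers standing in their lanes as before. I did not check the other bench things one by one.

**One disagreement:** in the last picture the knob reads tray y ≈ 163 mm and the shuttle's middle line ≈ 123 mm. The parked values are 166 and 126 mm. The first picture, taken before the shuttle had moved, also read the knob low at about 162 mm. I put this down to measurement bias at that edge of the view, since the tool had stalled against the stop. I handed in without a further check.

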